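# Check a press spindle's thread with the 12 mm pitch leaf

### The job

Take the blue-handled 12 mm pitch leaf out of its stand and check the thread of the press spindle held in the V-blocks: lay its teeth along the top of the thread, feel along until they drop into the grooves, and hold it there for two seconds, upright, fully home and flat along the spindle, with fingertip pressure only and never leaning hard on the thread. Then gently put it back, upright and fully down, in the slot it came from, and leave everything else where it is.

Things in the scene. Friction and masses are not known exactly. Their poses are not given: they have to be found in the camera images.
- leaf12_grip (a point): grip point of the 12 mm leaf (to use): steel plate 60 mm long (x), 4 thick (y), 72 high (z up), 90 to 180 g, with a blue handle 56 long, 16 thick, 44 high on its upper part (28 to 72 above the tooth tips). Point at mid handle, 52 above the tips, 46.5 above the edge between the teeth. It stands teeth down in one of the stand's slots, handle resting on the stand
- leaf12_edge (a point): same leaf and axes: middle of its toothed edge, at the roots of the teeth, 5.5 mm above the tooth tips and 46.5 mm straight below the grip point. Five trapezoidal teeth of 12 mm pitch along x, the middle one centred here, 6.4 mm wide at the root, 3.5 mm at the tip
- stand: fixed wooden stand, 96 mm (x) by 200 mm (y) by 42 mm high, origin at the centre of its underside. Three slots along its x at y = -70, 0 and 70 mm, each 64.5 mm long, 7 wide and 34 deep with a 1.5 mm chamfer. A leaf's handle is wider than its slot and rests on the stand's top, the tooth tips hanging 14 mm above the underside
- fixture: fixed steel surface plate, 300 mm (x) by 140 mm (y) by 20 mm, origin at the centre of its underside, with two V-blocks and stirrup clamps that hold a steel press spindle level along x, its axis 62 mm above the origin. The clamps stand at x = -74 and 74 mm and reach 123 mm high. The spindle cannot turn or slide
- thread_top (a point): fixture point over mid thread, level with the crests, 84 mm above the origin; x along the spindle, z up. Thread 44 mm across, 12 mm pitch, x -54 to 54; crests 4.4 mm flats, grooves 6.5 deep, 7.6 wide on top, 4.1 below. Where along x the crests lie is unknown (spindle clamped at any turn). On the crests the leaf rides 5.5 mm high; home, its edge between the teeth lies on them at this height
- leaf10_grip (a point): a similar leaf with a grey handle, in another slot, not to be moved; middle of its handle, 52 mm above the tooth tips
- leaf8_grip (a point): a similar leaf with an orange handle, in another slot, not to be moved; middle of its handle, 52 mm above the tooth tips
- nut_mid (a point): loose bronze flanged nut of the press, 94 mm across the flange and 45 mm high, standing flange down on the table behind; its centre
- wrench: loose steel wrench lying on the table behind
- brush: loose hand brush lying on the table behind
- grease: loose can of grease, 68 mm across and 85 mm high, on the right; centre of its underside
- caliper: loose caliper, 230 mm long, lying flat on the left; centre of its beam's underside
Mind the look-alikes: they are no part of the job. Of the things like the stand, leave any that is black; of the rest the smaller one is meant. Of the things that look like the part that bears leaf12_grip, the larger one is meant.

How it is judged:
By the outcome, as a careful person would: the job done as asked, in the order asked, and still so for the second after the job is handed in, with the robot touching nothing.
It also fails if it takes over 64 s, if anything falls off the work surface, if the arm or the gripper's body presses on something with over 40 N, if the wrist force passes 120 N, or if a joint passes its speed limit or range.

### The arm

A 7-joint arm with a two-finger parallel gripper is mounted at the origin on the work surface. World frame = base frame: x ahead of the robot, y to its left, z up, the work surface at z = 0. Lengths are in m, angles in rad, forces in N, time in s.
With the tool pointing down it reaches from about 0.425 to 0.875 m from the base axis. Payload 4.7 kg.
Tool frame: the origin (TCP) lies at the very end of the fingers, on their centre line; the grasp point (between the pads) lies 19 mm behind it; z points along the fingers, y is the line along which they close (so a half turn about z gives the same grasp; the last joint's range is limited). The gripper opens to 85 mm and grips with 20 to 120 N. Pads are 22 mm wide; open, the fingers measure 114 mm over their backs; the gripper's body (76 mm by 85 mm) begins 54 mm behind the grasp point. The pads swing forward as they close: fully open they stand 13 mm farther back than shut.
Start: joints at [-1.176, 0.321, -0.07, 1.45, 0.023, 1.371, -0.057], TCP at [0.242, 0.603, 0.231] pointing down, gripper open.
Joint ranges: [-2.86, 2.86], [-0.3, 2.09], [-1.38, 1.24], [0.06, 2.45], [-1.56, 4.7], [0.09, 2.05], [-2.69, 2.69]. Speed limits (rad/s): [2.57, 2.57, 3.14, 3.14, 3.14, 3.14, 3.14].

### API

Orientations are given as a unit quaternion [w, x, y, z].
In Python, from cell import arm gives the robot as it stands.
- The arm moves only by the tool arm_command, never from a script. Its argument "series" is a list of rows, each a list of 3 entries, a list of its own where there are three numbers: the shift along the tool's x, y, z in m, then the turn about the tool's z in rad, then the opening, from 0 (shut) to 1 (fully open). A call has 1 to 5 rows; each row shifts and turns the commanded pose from where the row before left it, along the tool's axes as they then stand; what a row does not reach is not made up. A row lasts 1/12 s, in which the tool goes at most 41.7 mm and 7.16 degrees, less where a joint would pass 70% of its speed; a pose out of reach is approached as far as the arm can. A call is refused whole if a number of a shift passes 0.0417 or a number of a turn 0.125, either way. A call with a gripper value outside its range is refused whole. The fingers move at their own pace and stop on an object; "squeeze" is the grip in N (left out, the last holds). Time passes only in rows, so rows that do not move let the fingers close. It gives the time, the measured TCP pose, the force, the opening and the grip force at its end, in the units of the state.
- arm.read_state(): the state, without advancing time (a new reading comes with each control period).
- arm.capture(name): name is "side" or "top" or "wrist"; returns (picture, depth): 480x640x3 uint8, blue, green, red; 480x640 float32, m along the optical axis (not along the pixel's ray), 0 where there is no reading.
- arm.calibration(name): a dict with "camera_matrix" (3x3 intrinsics, pixels), "position" and "orientation" of the camera in the world. Camera axes: x right, y up, looking along -z (the intrinsics and any distortion apply to the point x, -y, -z); pixel columns grow to the right and rows downward; lengths in m; the calibration is good to about 2 mm. A picture is of the moment at which its call begins: read the wrist's pose just before it. calibration takes no time and is no camera call; for the wrist camera it gives the pose at the moment of the call.
- arm.finish_job(): hands the job in; it is judged then, once.
The state is a dict: "t": time; "joint_pos": joint angles; "qvel": joint speeds; "joint_efforts": joint torques, N m; "position": TCP position; "ee_rot": TCP orientation; "contact_force": force on the tool from outside, world axes, zero at the start; "moment": the same for the moment, N m; "grip_width": finger opening in m; "finger_force": force on a finger pad.
Only numpy, scipy, OpenCV 4.12 (cv2) and the standard library are available. Lean on these libraries where they do the work, as an engineer would, in place of code of your own. Each camera call takes 0.05 s, during which the arm holds its last target. There are 200 camera calls.

## Working session

There is one attempt and no reset: what is moved stays moved. The work goes in short steps, Python scripts to look and compute and a tool call to move; the robot and the scene stay as the last step left them, time stands still between calls to the robot, and variables do not carry over. Pictures are saved under pics/ and viewed, at most 10 in all, crops included, and the job is handed in when it is done.

Besides the shell and the picture viewer there is one more tool, called after ">>>" by a JSON object that holds its "op" and its "data". arm_command: Moves the arm, as the interface text tells. Its arguments: {"type":"object","properties":{"series":{"type":"array"},"squeeze":{"type":"number"}},"required":["series"]}

```bash
mkdir -p pics
cat > h.py <<'E'
import numpy as np, cv2, json
from scipy.spatial.transform import Rotation as R
from cell import arm
def rot(q): return R.from_quat([q[1],q[2],q[3],q[0]])
def cloud(name):
    cal=arm.calibration(name); im,d=arm.capture(name)
    K=np.array(cal["camera_matrix"]); u,v=np.meshgrid(np.arange(640),np.arange(480))
    dist=cal.get("distortion")
    x=(u-K[0,2])/K[0,0]*d; y=(v-K[1,2])/K[1,1]*d
    P=np.stack([x,-y,-d],-1)@rot(cal["orientation"]).as_matrix().T+np.array(cal["position"])
    P[d==0]=np.nan
    return im,d,P,cal
E
python3 - <<'E'
from h import *
for n in ["top","side"]:
    im,d,P,cal=cloud(n); cv2.imwrite(f"pics/{n}0.png",im); np.savez(f"{n}0.npz",im=im,d=d,P=P); print(n,cal)
print(arm.read_state())
E
```

```text
top {'camera_matrix': array([[496.98735945,   0.        , 319.77146299],
       [  0.        , 496.98735945, 238.41353568],
       [  0.        ,   0.        ,   1.        ]]), 'position': array([0.37007273, 0.03902749, 1.35694625]), 'orientation': array([-0.69800721, -0.02921742,  0.04306692,  0.71419711])}
side {'camera_matrix': array([[560.33274411,   0.        , 319.17019465],
       [  0.        , 560.33274411, 241.28200429],
       [  0.        ,   0.        ,   1.        ]]), 'position': array([ 0.07142841, -0.90408094,  0.93960831]), 'orientation': array([ 0.88794824,  0.41502034, -0.08653527, -0.17837513])}
{'t': 0.1, 'joint_pos': array([-1.17591522,  0.32176417, -0.07008226,  1.45156925,  0.0225968 ,
        1.37074804, -0.05689097]), 'qvel': array([-1.00682190e-03, -1.16266413e-03,  2.33360699e-05, -2.70476930e-03,
       -1.52581869e-03, -2.90982952e-03,  2.34097119e-04]), 'joint_efforts': array([ 4.57945607e-04, -4.94875467e+01, -3.83582041e-01, -3.15212059e+01,
        1.30676333e-02,  7.37563649e-03, -1.57226611e-05]), 'position': array([0.24143881, 0.60298913, 0.23031473]), 'ee_rot': array([-1.17287702e-04,  1.89225507e-01,  9.81933289e-01, -8.42891792e-04]), 'contact_force': array([-0.63413854, -0.71936362, -0.0547039 ]), 'moment': array([ 0.02599162, -0.01505902, -0.02434212]), 'finger_force': 0.0, 'grip_width': 0.08524956745386013}
```

View pics/top0.png

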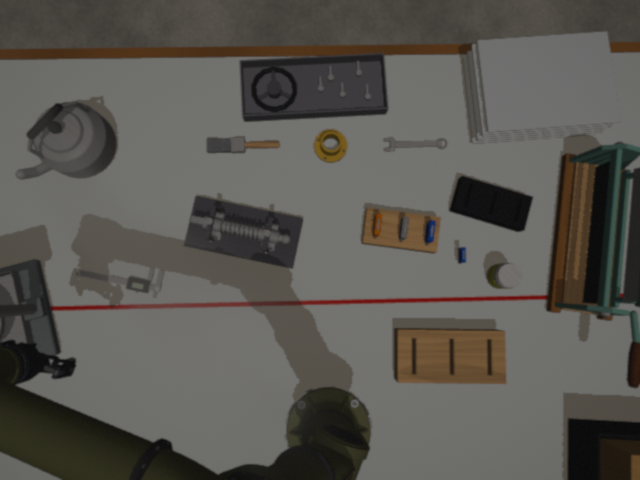

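View pics/side0.png

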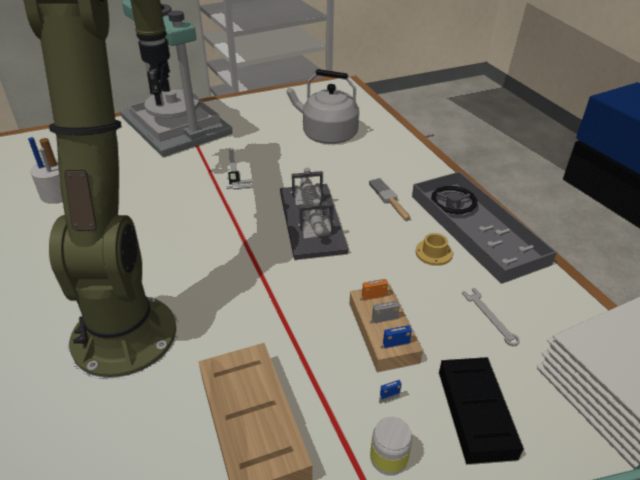

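The top view shows the small wooden stand near (401,229) with the blue leaf in its right slot at (430,231). A small blue decoy lies at (462,255), the larger wooden and black stands are decoys, and the spindle fixture is at (243,231). The side view agrees: the blue leaf is at (397,337) and the fixture at (313,218).

Run:
```python
from h import *
def mn(m,P,txt):
    p=P[m]; p=p[~np.isnan(p[:,0])]; 
    if len(p)<5: print(txt,len(p));return
    c,(w,h),a=cv2.minAreaRect(p[:,:2].astype(np.float32)); 
    print(txt,len(p),"c",np.round(c,4),"wh",np.round((w,h),4),round(a,2),"med",np.round(np.median(p,0),4),"z",np.round(np.percentile(p[:,2],[5,95]),4))
for n in ["top","side"]:
    z=np.load(n+"0.npz"); im,P=z["im"],z["P"]
    hsv=cv2.cvtColor(im,cv2.COLOR_BGR2HSV)
    X,Y,Z=P[...,0],P[...,1],P[...,2]
    box=(X>.4)&(X<.8)
    blue=cv2.inRange(hsv,(105,120,40),(130,255,255))>0
    mn(blue&box&(Z>.055)&(Z<.11),P,n+" blue hi"); mn(blue&box&(Z<.05),P,n+" blue low")
    top=box&(abs(Z-.042)<.008)&(Y<-.0)&(Y>-.4)&(X>.48)
    nl,lab,st,_=cv2.connectedComponentsWithStats(top.astype(np.uint8))
    for i in range(1,nl):
        if st[i,4]>150: mn(lab==i,P,n+" z42 %s"%st[i])
    pl=box&(abs(Z-.02)<.007)&(Y>.05)&(Y<.5)
    nl,lab,st,_=cv2.connectedComponentsWithStats(pl.astype(np.uint8))
    for i in range(1,nl):
        if st[i,4]>150: mn(lab==i,P,n+" z20 %s"%st[i])
    f=box&(Z>.01)&(Z<.14)&(Y>.08)&(Y<.44)&(X>.48); mn(f,P,n+" fixture")
    sp=box&(Z>.07)&(Z<.09)&(Y>.1)&(Y<.4); mn(sp,P,n+" spindle")
    cl=box&(Z>.105)&(Z<.14)&(Y>.1)&(Y<.4); mn(cl&(Y>.23),P,n+" clampL");mn(cl&(Y<.23),P,n+" clampR")
```

```text
top blue hi 94 c [ 0.5138 -0.2741] wh [0.0139 0.0536] 77.76 med [ 0.5115 -0.272   0.0839] z [0.0764 0.0884]
top blue low 14 c [ 0.4531 -0.3644] wh [0.0076 0.0351] 82.8 med [ 0.4544 -0.3645  0.0487] z [0.0459 0.0495]
top z42 [322 131  20  23 180] 180 c [ 0.7675 -0.0266] wh [0.052 0.061] 88.63 med [ 0.7669 -0.0272  0.0434] z [0.0362 0.0481]
top z42 [452 176  21  39 498] 498 c [ 0.6152 -0.3866] wh [0.0543 0.0978] 73.44 med [ 0.6063 -0.3788  0.0409] z [0.036  0.0452]
top z42 [ 362  207   79   40 1957] 1957 c [ 0.5249 -0.2073] wh [0.2014 0.0971] 81.34 med [ 0.5268 -0.1926  0.041 ] z [0.0366 0.0457]
top z20 [207 137  72  16 702] 702 c [0.7731 0.2178] wh [0.1959 0.043 ] 89.58 med [0.773  0.2411 0.0179] z [0.0142 0.0226]
top z20 [ 184  196  119   73 3833] 3833 c [0.5308 0.2186] wh [0.3012 0.1404] 76.9 med [0.519  0.2132 0.0193] z [0.0149 0.0237]
top fixture 5460 c [0.6373 0.2267] wh [0.2967 0.3146] 89.0 med [0.5452 0.2384 0.0208] z [0.0145 0.1078]
top spindle 762 c [0.5317 0.2245] wh [0.2527 0.0852] 76.98 med [0.53   0.2214 0.0748] z [0.0707 0.0805]
top clampL 179 c [0.5467 0.2893] wh [0.017
[... 866 characters left out ...]
2367 0.0171] z [0.0137 0.0218]
side z20 [320 184  14  20 163] 163 c [0.603  0.3014] wh [0.0953 0.0368] 73.2 med [0.6046 0.2893 0.0189] z [0.0154 0.0223]
side z20 [ 280  187   69   70 1885] 1885 c [0.5272 0.216 ] wh [0.3075 0.1408] 76.83 med [0.4939 0.1307 0.0189] z [0.0154 0.0229]
side fixture 3388 c [0.6362 0.2298] wh [0.2992 0.3121] 89.84 med [0.5317 0.2134 0.0244] z [0.0151 0.1085]
side spindle 505 c [0.5268 0.2126] wh [0.2312 0.0862] 77.42 med [0.5249 0.2229 0.0758] z [0.0708 0.0856]
side clampL 133 c [0.5451 0.2887] wh [0.0202 0.0849] 73.94 med [0.5436 0.2869 0.1091] z [0.1061 0.1229]
side clampR 160 c [0.5107 0.1436] wh [0.0212 0.0846] 76.17 med [0.5098 0.1422 0.109 ] z [0.1054 0.123 ]
```

```bash
cat >> h.py <<'E'
def yaw(q): y=rot(q).apply([0,1,0]); return np.arctan2(y[1],y[0])
def plan(xyz,yawdeg,n,start=None):
    """rows of equal world steps; tool pointing straight down"""
    s=arm.read_state(); p,w=(s["position"],yaw(s["ee_rot"])) if start is None else (np.array(start[:3]),np.radians(start[3]))
    d=np.array(xyz)-p; dw=(np.radians(yawdeg)-w+np.pi)%(2*np.pi)-np.pi
    print("from",np.round(p,4),round(np.degrees(w),2),"tilt",np.round(rot(s["ee_rot"]).apply([0,0,1]),4),"F",np.round(s["contact_force"],2),"t",round(s["t"],2))
    out=[]
    for i in range(n):
        a=w+dw*i/n; y=np.array([np.cos(a),np.sin(a),0]); x=np.cross(y,[0,0,-1])
        st=d/n; out.append("[[%.4f,%.4f,%.4f],%.4f,O]"%(st@x,st@y,-st[2],-dw/n))
    print("\n".join(out))
E
python3 - <<'E'
from h import *
print({k:np.round(v,3) for k,v in arm.calibration("wrist").items()})
plan([.50,.22,.30],-13.1,15)
E
```

```text
{'camera_matrix': array([[421.56 ,   0.   , 316.339],
       [  0.   , 421.56 , 239.755],
       [  0.   ,   0.   ,   1.   ]]), 'position': array([0.167, 0.633, 0.372]), 'orientation': array([ 0.818, -0.132, -0.088,  0.553])}
from [0.2414 0.603  0.2303] 68.18 tilt [-5.0e-04 -1.6e-03 -1.0e+00] F [-0.63 -0.72 -0.05] t 0.1
[[-0.0255,-0.0173,-0.0046],0.0946,O]
[[-0.0270,-0.0148,-0.0046],0.0946,O]
[[-0.0283,-0.0122,-0.0046],0.0946,O]
[[-0.0293,-0.0095,-0.0046],0.0946,O]
[[-0.0301,-0.0067,-0.0046],0.0946,O]
[[-0.0306,-0.0038,-0.0046],0.0946,O]
[[-0.0308,-0.0009,-0.0046],0.0946,O]
[[-0.0307,0.0020,-0.0046],0.0946,O]
[[-0.0304,0.0049,-0.0046],0.0946,O]
[[-0.0298,0.0078,-0.0046],0.0946,O]
[[-0.0289,0.0106,-0.0046],0.0946,O]
[[-0.0278,0.0132,-0.0046],0.0946,O]
[[-0.0264,0.0158,-0.0046],0.0946,O]
[[-0.0248,0.0182,-0.0046],0.0946,O]
[[-0.0230,0.0205,-0.0046],0.0946,O]
```

>>> {"op": "arm_command", "data": {"series": [[[-0.0255,-0.0173,0],0.095,0.5],[[-0.027,-0.0148,0],0.095,0.5],[[-0.0283,-0.0122,0],0.095,0.5],[[-0.0293,-0.0095,0],0.095,0.5],[[-0.0301,-0.0067,0],0.095,0.5]]}}

```text
t: 0.52
position: [0.3281, 0.4741, 0.2308]
ee_rot: [-0.0, 0.417, 0.909, -0.0]
contact_force: [0.1, -0.3, -0.1]
grip_width: 0.0428
finger_force: 0.0
```

>>> {"op": "arm_command", "data": {"series": [[[-0.0306,-0.0038,0.003],0.095,0.5],[[-0.0308,-0.0009,0.003],0.095,0.5],[[-0.0307,0.002,0.003],0.095,0.5],[[-0.0304,0.0049,0.003],0.095,0.5],[[-0.0298,0.0078,0.003],0.095,0.5]]}}

```text
t: 0.93
position: [0.4138, 0.3461, 0.2159]
ee_rot: [-0.0, 0.619, 0.785, -0.0]
contact_force: [0.3, 0.6, 1.1]
grip_width: 0.0428
finger_force: 0.0
```

>>> {"op": "arm_command", "data": {"series": [[[-0.0289,0.0106,0.003],0.095,0.5],[[-0.0278,0.0132,0.003],0.095,0.5],[[-0.0264,0.0158,0.003],0.095,0.5],[[-0.0248,0.0182,0.003],0.095,0.5],[[-0.023,0.0205,0.003],0.095,0.5]]}}

```text
t: 1.35
position: [0.4993, 0.2183, 0.2009]
ee_rot: [-0.0, 0.787, 0.618, -0.0]
contact_force: [0.3, 0.1, 1.1]
grip_width: 0.0426
finger_force: 0.0
```

>>> {"op": "arm_command", "data": {"series": [[[0,0,0],0,0.5],[[0,0,0],0,0.5]]}}

```text
t: 1.52
position: [0.4996, 0.2174, 0.2008]
ee_rot: [0.0, 0.786, 0.618, -0.001]
contact_force: [0.3, -0.2, 0.0]
grip_width: 0.0431
finger_force: 0.0
```

Run:
```python
from h import *
im,d,P,cal=cloud("wrist"); cv2.imwrite("pics/w1.png",im); np.savez("w1.npz",im=im,d=d,P=P)
pickle=cal; import json; json.dump({k:np.array(v).tolist() for k,v in cal.items()},open("w1.json","w"))
plan([.5138,-.2755,.20],-98.66,15)
```

```text
from [0.4987 0.2195 0.2009] -13.5 tilt [-1.e-03  1.e-04 -1.e+00] F [ 0.21  0.95 -0.35] t 1.57
[[-0.0319,0.0087,0.0001],0.0991,O]
[[-0.0308,0.0118,0.0001],0.0991,O]
[[-0.0295,0.0148,0.0001],0.0991,O]
[[-0.0279,0.0176,0.0001],0.0991,O]
[[-0.0260,0.0203,0.0001],0.0991,O]
[[-0.0239,0.0228,0.0001],0.0991,O]
[[-0.0215,0.0250,0.0001],0.0991,O]
[[-0.0189,0.0270,0.0001],0.0991,O]
[[-0.0162,0.0288,0.0001],0.0991,O]
[[-0.0132,0.0302,0.0001],0.0991,O]
[[-0.0102,0.0314,0.0001],0.0991,O]
[[-0.0070,0.0323,0.0001],0.0991,O]
[[-0.0038,0.0328,0.0001],0.0991,O]
[[-0.0005,0.0330,0.0001],0.0991,O]
[[0.0027,0.0329,0.0001],0.0991,O]
```

View pics/w1.png

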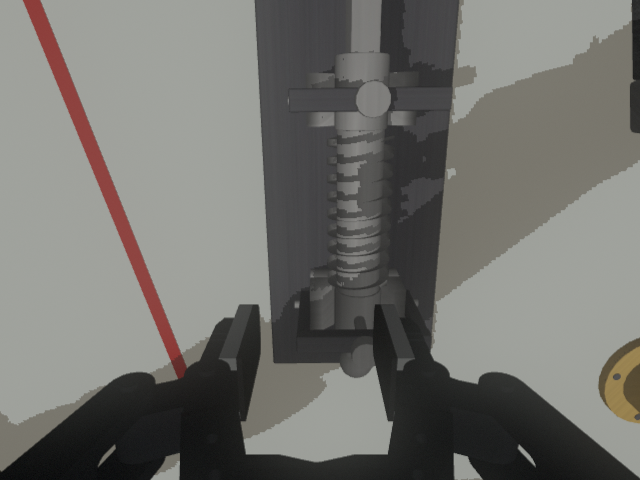

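The wrist view shows the spindle along column ~360, with the thread in rows 130–290, clamps at rows ~100 and ~340, and the open fingers at the bottom. I'll get the axis and groove phase from the depth, then move to the leaf.

Run:
```python
from h import *
z=np.load("w1.npz"); P=z["P"].reshape(-1,3); P=P[~np.isnan(P[:,0])]
pl=P[(abs(P[:,2]-.02)<.006)]
pl=pl[(np.hypot(pl[:,0]-.53,pl[:,1]-.218)<.17)]
print("plate",[np.round(v,4) for v in cv2.minAreaRect(pl[:,:2].astype(np.float32))], np.median(pl[:,2]))
a=np.radians(76.9); ex=np.array([np.cos(a),np.sin(a)]); ey=np.array([-ex[1],ex[0]]); c=np.array([.5300,.2175])
u=(P[:,:2]-c)@ex; v=(P[:,:2]-c)@ey
# clamp centres
for s in (-1,1):
    m=(P[:,2]>.1)&(P[:,2]<.14)&(abs(u-s*.074)<.02)&(abs(v)<.06); print("clamp",s,m.sum(),np.round(np.median(u[m]) if m.any() else 0,4), np.round([v[m].min(),v[m].max()],4) if m.any() else 0)
# crest: circle fit of cross-section per u band
for lo in np.arange(-.06,.06,.012):
    m=(u>lo)&(u<lo+.012)&(P[:,2]>.07)&(P[:,2]<.1)&(abs(v)<.03)
    if m.sum()>50:
        vv,zz=v[m],P[m,2]; k=zz>np.percentile(zz,50); print(round(lo,3),m.sum(),"vmid",np.round((vv[k].min()+vv[k].max())/2,4),"zmax",np.round(np.percentile(zz,97),4))
for c0 in (-.004,.0,.004):
  print("profile v=",c0)
  L=[]
  for lo in np.arange(-.056,.056,.002):
    m=(abs(u-lo-.001)<.001)&(P[:,2]>.05)&(P[:,2]<.1)&(abs(v-c0)<.002)
    L.append("%d:%.1f"%(lo*1000+1,1000*np.median(P[m,2])) if m.any() else "-")
  print(" ".join(L))
```

```text
plate [array([0.528, 0.212]), array([0.2887, 0.1404]), np.float64(76.9469)] 0.01926137096763053
clamp -1 2219 -0.0708 [-0.0422  0.0436]
clamp 1 4150 0.0735 [-0.0424  0.0435]
-0.06 607 vmid 0.0036 zmax 0.0793
-0.048 631 vmid -0.0 zmax 0.0802
-0.036 657 vmid 0.0009 zmax 0.079
-0.024 671 vmid -0.0004 zmax 0.0783
-0.012 684 vmid 0.0004 zmax 0.0778
-0.0 710 vmid -0.0026 zmax 0.0777
0.012 733 vmid -0.0023 zmax 0.0776
0.024 767 vmid -0.0027 zmax 0.0775
0.036 778 vmid -0.002 zmax 0.0776
0.048 841 vmid 0.0012 zmax 0.0786
profile v= -0.004
-55:75.7 -53:76.2 -51:77.1 -48:76.3 -46:76.8 -44:75.7 -42:75.9 -40:76.2 -38:75.8 -36:76.6 -34:76.3 -32:76.0 -30:76.1 -28:76.0 -26:75.6 -24:76.4 -22:75.9 -20:76.2 -18:76.1 -16:76.3 -14:76.1 -12:76.2 -10:76.1 -8:75.9 -6:76.0 -4:76.2 -2:76.0 0:75.8 1:76.0 3:76.2 5:75.9 7:76.0 9:76.2 11:75.9 13:76.0 15:76.4 17:76.1 19:76.2 21:76.0 23:76.4 25:76.0 27:75.7 29:75.7 31:75.7 33:75.9 35:75.9 37:75.8 39:76.0 41:76.2 43:76.0 45:75.8 47:75.9 49:76.0 51:76.0 53:75.7 55:76.0
profile v= 0.0
-55:76.7 -53:76.5 -51:77.0 -48:76.6 -46:76.3 -44:76.7 -42:76.5 -40:76.9 -38:77.2 -36
[... 162 characters left out ...]
1:76.8 3:76.5 5:76.6 7:76.8 9:76.5 11:77.1 13:76.4 15:76.4 17:76.6 19:76.9 21:76.7 23:76.5 25:76.7 27:76.4 29:76.4 31:76.5 33:76.7 35:76.5 37:76.8 39:77.0 41:76.5 43:76.5 45:76.8 47:76.7 49:76.4 51:76.8 53:76.8 55:77.0
profile v= 0.004
-55:76.4 -53:76.3 -51:77.0 -48:77.0 -46:76.5 -44:76.4 -42:76.0 -40:76.4 -38:76.3 -36:76.7 -34:76.3 -32:75.9 -30:76.4 -28:76.6 -26:76.2 -24:76.5 -22:76.4 -20:76.2 -18:76.5 -16:76.5 -14:76.2 -12:76.5 -10:76.3 -8:76.3 -6:76.2 -4:76.3 -2:76.5 0:76.2 1:76.4 3:76.3 5:76.0 7:76.3 9:76.5 11:76.2 13:76.5 15:76.3 17:76.4 19:76.2 21:75.8 23:76.1 25:76.4 27:76.8 29:76.4 31:76.6 33:76.6 35:76.4 37:76.7 39:76.4 41:76.5 43:76.4 45:76.6 47:76.3 49:76.2 51:76.0 53:76.4 55:76.7
```

>>> {"op": "arm_command", "data": {"series": [[[-0.0319,0.0087,0],0.1,0.5],[[-0.0308,0.0118,0],0.1,0.5],[[-0.0295,0.0148,0],0.1,0.5],[[-0.0279,0.0176,0],0.1,0.5],[[-0.026,0.0203,0],0.1,0.5]]}}

```text
t: 1.98
position: [0.5032, 0.0554, 0.2014]
ee_rot: [-0.0, 0.914, 0.406, 0.0]
contact_force: [1.8, -0.1, 0.3]
grip_width: 0.0429
finger_force: 0.0
```

>>> {"op": "arm_command", "data": {"series": [[[-0.0239,0.0228,0],0.1,0.5],[[-0.0215,0.025,0],0.1,0.5],[[-0.0189,0.027,0],0.1,0.5],[[-0.0162,0.0288,0],0.1,0.5],[[-0.0132,0.0302,0],0.1,0.5]]}}

```text
t: 2.4
position: [0.508, -0.1095, 0.2015]
ee_rot: [-0.0, 0.986, 0.167, 0.0]
contact_force: [1.1, 0.5, -0.2]
grip_width: 0.0423
finger_force: 0.0
```

>>> {"op": "arm_command", "data": {"series": [[[-0.0102,0.0314,0],0.1,0.5],[[-0.007,0.0323,0],0.1,0.5],[[-0.0038,0.0328,0],0.1,0.5],[[-0.0005,0.033,0],0.1,0.5],[[0.0027,0.0329,0],0.086,0.5]]}}

```text
t: 2.82
position: [0.5123, -0.2743, 0.2013]
ee_rot: [-0.001, 0.997, -0.075, 0.0]
contact_force: [-0.7, -0.6, 0.6]
grip_width: 0.0425
finger_force: 0.0
```

>>> {"op": "arm_command", "data": {"series": [[[0,0,0],0,0.5],[[0,0,0],0,0.5]]}}

```text
t: 2.98
position: [0.5113, -0.2757, 0.201]
ee_rot: [0.0, 0.997, -0.075, -0.0]
contact_force: [0.4, 0.3, 0.0]
grip_width: 0.0426
finger_force: 0.0
```

Run:
```python
from h import *
s=arm.read_state(); print(np.round(s["position"],4),np.degrees(yaw(s["ee_rot"])),s["joint_pos"].round(2))
im,d,P,cal=cloud("wrist"); cv2.imwrite("pics/w2.png",im); np.savez("w2.npz",im=im,d=d,P=P)
```

```text
[ 0.5113 -0.2757  0.201 ] -98.64585649056546 [-0.26  0.24  0.82  1.7  -0.18  1.29 -1.12]
```

View pics/w2.png

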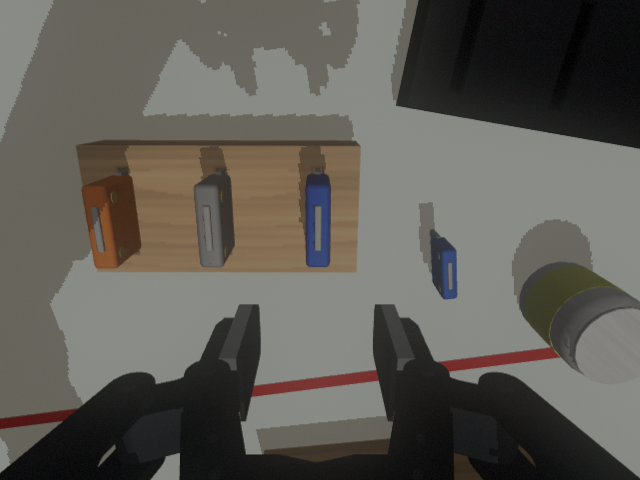

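The blue leaf sits between the fingers at (317,220), upright and aligned, with the grey leaf at (213,222), orange at (110,222) and the decoy at (445,268). Casting rays onto the handle-top plane (z = 0.086).

```bash
cat >> h.py <<'E'
def cast(uv,cal,z):
    K=np.array(cal["camera_matrix"]); uv=np.atleast_2d(np.array(uv,float))
    r=np.stack([(uv[:,0]-K[0,2])/K[0,0],-(uv[:,1]-K[1,2])/K[1,1],-np.ones(len(uv))],-1)@rot(cal["orientation"]).as_matrix().T
    p=np.array(cal["position"]); return p+r*((z-p[2])/r[:,2])[:,None]
E
python3 - <<'E'
from h import *
z=np.load("w2.npz"); im,P=z["im"],z["P"]
cals=[arm.calibration("wrist") for _ in range(3)]; cal=cals[0]; print([np.round(c["position"],4) for c in cals])
hsv=cv2.cvtColor(im,cv2.COLOR_BGR2HSV)
blue=cv2.inRange(hsv,(105,120,40),(130,255,255)); blue[:,380:]=0
m=(blue>0)&(P[...,2]>.078)
cs,_=cv2.findContours(cv2.morphologyEx((m*255).astype(np.uint8),cv2.MORPH_CLOSE,np.ones((9,9))),0,2); k=max(cs,key=cv2.contourArea)
q=cast(k[:,0],cal,.086)[:,:2].astype(np.float32)
c,wh,a=cv2.minAreaRect(q); print("handle",np.round(c,4),np.round(wh,4),a, "z",np.median(P[m][:,2]))
# stand top
t=(abs(P[...,2]-.042)<.005)&(np.hypot(P[...,0]-.525,P[...,1]+.207)<.13)
cs,_=cv2.findContours(t.astype(np.uint8),0,2); k=max(cs,key=cv2.contourArea)
print("stand",cv2.minAreaRect(cast(k[:,0],cal,.042)[:,:2].astype(np.float32)))
ps=[arm.read_state()["position"] for _ in range(3)]; print(np.round(ps,4))
E
```

```text
[array([ 0.5914, -0.2864,  0.3428]), array([ 0.5914, -0.2864,  0.3428]), array([ 0.5914, -0.2864,  0.3428])]
handle [ 0.5157 -0.2756] [0.0138 0.0536] 81.05217742919922 z 0.08517640516304964
stand ((0.5253830552101135, -0.2062390297651291), (0.1998267024755478, 0.09593963623046875), 81.45806884765625)
[[ 0.5118 -0.2737  0.2009]
 [ 0.5118 -0.2737  0.2009]
 [ 0.5118 -0.2737  0.2009]]
```

>>> {"op": "arm_command", "data": {"series": [[[0.003,0.0005,0.025],0,0.5],[[0,0,0.03],0,0.5],[[0,0,0.03],0,0.5],[[0,0,0.025],0,0.5],[[0,0,0.02],0,0.5]]}}

```text
t: 3.45
position: [0.5145, -0.2719, 0.0689]
ee_rot: [-0.001, 0.997, -0.072, -0.001]
contact_force: [0.0, -0.2, 0.3]
grip_width: 0.0428
finger_force: 0.0
```

>>> {"op": "arm_command", "data": {"series": [[[0,0,0.014],0,0.5],[[0,0,0.006],0,0.5],[[0,0,0],0,0.5],[[0,0,0],0,0.35],[[0,0,0],0,0.3]]}}

```text
t: 3.87
position: [0.5154, -0.2762, 0.0527]
ee_rot: [0.0, 0.997, -0.075, 0.001]
contact_force: [-0.0, -0.9, 0.3]
grip_width: 0.0257
finger_force: 0.0
```

Run:
```python
from h import *
im,d,P,cal=cloud("wrist"); cv2.imwrite("pics/w3.png",im)
ps=[]
for _ in range(4): s=arm.read_state(); ps.append(s["position"]); arm.capture("wrist")
print(np.round(ps,4),s["contact_force"])
hsv=cv2.cvtColor(im,cv2.COLOR_BGR2HSV)
blue=cv2.inRange(hsv,(105,120,40),(130,255,255)); blue[:,380:]=0
cs,_=cv2.findContours(blue,0,2); k=max(cs,key=cv2.contourArea); q=cast(k[:,0],cal,.086)[:,:2].astype(np.float32); print(cv2.minAreaRect(q))
```

```text
[[ 0.5153 -0.2764  0.0528]
 [ 0.5152 -0.2764  0.0527]
 [ 0.515  -0.2764  0.0525]
 [ 0.5148 -0.2764  0.0523]] [-0.30771801 -0.50621658  0.49917502]
((0.5209152102470398, -0.27837786078453064), (0.015037352219223976, 0.0642455518245697), 81.11692810058594)
```

View pics/w3.png

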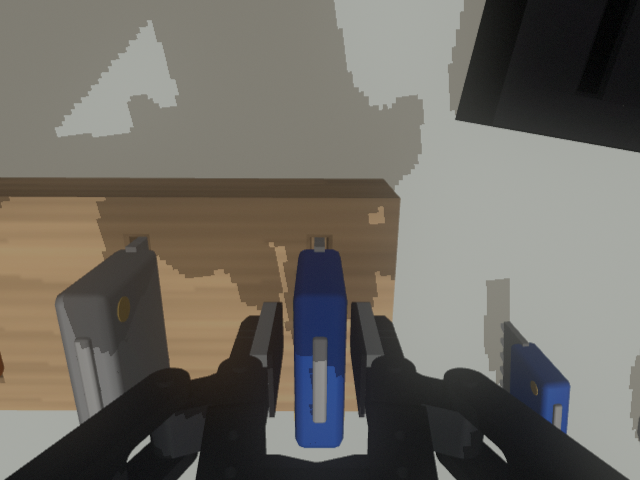

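The handle (columns 295–345) lies centred between the pads (282, 351). Close and lift.

>>> {"op": "arm_command", "data": {"series": [[[0,0,0],0,0.15],[[0,0,0],0,0.1],[[0,0,0],0,0.1],[[0,0,0],0,0.1],[[0,0,0],0,0.1]], "squeeze": 35}}

```text
t: 4.53
position: [0.5145, -0.2763, 0.0518]
ee_rot: [-0.0, 0.997, -0.075, 0.0]
contact_force: [-1.4, -0.2, 5.9]
grip_width: 0.0156
finger_force: 36.9
```

Run:
```python
from h import *
a=[]
for _ in range(6):
    arm.capture("side"); s=arm.read_state(); a.append(np.r_[s["position"],s["contact_force"],np.degrees(yaw(s["ee_rot"]))])
print(np.round(a,4)); print(s["grip_width"],s["finger_force"],s["t"])
```

```text
[[ 5.14500e-01 -2.76300e-01  5.18000e-02 -4.47300e-01  9.45100e-01
   4.95570e+00 -9.86075e+01]
 [ 5.14500e-01 -2.76300e-01  5.18000e-02 -1.44980e+00  1.77420e+00
   4.79060e+00 -9.86129e+01]
 [ 5.14500e-01 -2.76300e-01  5.18000e-02 -5.64200e-01  1.58800e-01
   5.11730e+00 -9.86103e+01]
 [ 5.14600e-01 -2.76300e-01  5.18000e-02 -1.51650e+00  7.18000e-01
   5.96750e+00 -9.86061e+01]
 [ 5.14500e-01 -2.76300e-01  5.18000e-02 -1.49540e+00  7.58100e-01
   6.05360e+00 -9.86095e+01]
 [ 5.14500e-01 -2.76300e-01  5.18000e-02 -7.35500e-01  1.07850e+00
   6.13490e+00 -9.86064e+01]]
0.01562836020298579 36.9444876909256 4.8333
```

>>> {"op": "arm_command", "data": {"series": [[[0,0,-0.008],0,0.1],[[0,0,-0.02],0,0.1],[[0,0,-0.03],0,0.1],[[0,0,-0.035],0,0.1],[[0,0,-0.03],0,0.1]]}}

```text
t: 5.25
position: [0.5136, -0.2761, 0.1757]
ee_rot: [0.0, 0.997, -0.075, -0.0]
contact_force: [0.1, -0.4, -1.3]
grip_width: 0.0156
finger_force: 36.0
```

>>> {"op": "arm_command", "data": {"series": [[[0,0,-0.012],0,0.1],[[0,0,0],0,0.1],[[0,0,0],0,0.1]]}}

```text
t: 5.5
position: [0.5139, -0.2757, 0.1856]
ee_rot: [-0.0, 0.997, -0.075, -0.0]
contact_force: [-0.7, 0.3, -3.2]
grip_width: 0.0157
finger_force: 36.1
```

Run:
```python
from h import *
F=[]
for _ in range(4): arm.capture("side"); s=arm.read_state(); F.append(s["contact_force"])
print("F",np.mean(F,0),s["grip_width"])
plan([.5294,.2176,.187],-13.1,15)
cal=json.load(open("w1.json")); im=np.load("w1.npz")["im"]
a=np.radians(76.9); ex=np.array([np.cos(a),np.sin(a)]); ey=np.array([-ex[1],ex[0]]); c=np.array([.5294,.2176])
# homography of the crest plane via 4 corners
px=np.array([[100,120],[600,120],[600,400],[100,400]],np.float32)
w=cast(px,cal,.084)[:,:2]-c; uv=np.stack([(w@ex)*6000+390,300/2-(w@ey)*6000],-1).astype(np.float32)
o=cv2.warpPerspective(im,cv2.getPerspectiveTransform(px,uv),(780,300),flags=cv2.INTER_CUBIC)
o=cv2.convertScaleAbs(o,alpha=1.6)
for k in range(-60,61,10): cv2.line(o,(390+6*k,0),(390+6*k,12 if k else 30),(0,0,255),1)
cv2.line(o,(0,150),(780,150),(0,255,255),1)
cv2.imwrite("pics/th.png",o)
```

```text
F [-0.03696393 -0.04549716 -1.58370001] 0.015125985352562581
from [ 0.5131 -0.2754  0.1841] -98.6 tilt [-0.0036  0.0011 -1.    ] F [ 0.27 -0.65 -1.64] t 5.7
[[-0.0038,-0.0327,-0.0002],-0.0995,O]
[[-0.0006,-0.0329,-0.0002],-0.0995,O]
[[0.0027,-0.0328,-0.0002],-0.0995,O]
[[0.0059,-0.0323,-0.0002],-0.0995,O]
[[0.0091,-0.0316,-0.0002],-0.0995,O]
[[0.0122,-0.0305,-0.0002],-0.0995,O]
[[0.0152,-0.0292,-0.0002],-0.0995,O]
[[0.0180,-0.0275,-0.0002],-0.0995,O]
[[0.0206,-0.0256,-0.0002],-0.0995,O]
[[0.0231,-0.0234,-0.0002],-0.0995,O]
[[0.0253,-0.0210,-0.0002],-0.0995,O]
[[0.0273,-0.0184,-0.0002],-0.0995,O]
[[0.0290,-0.0156,-0.0002],-0.0995,O]
[[0.0304,-0.0126,-0.0002],-0.0995,O]
[[0.0315,-0.0096,-0.0002],-0.0995,O]
```

View pics/th.png

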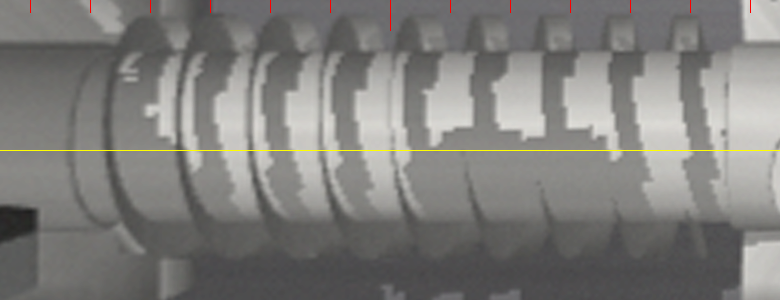

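The rectified crop shows dark crest edges spaced 72 px (12 mm). The crests cross the top line at about u = +3 mm (mod 12), so the grooves are near u = −3.3. I'll land the teeth on crests at u ≈ −7.5 and feel along +u.

>>> {"op": "arm_command", "data": {"series": [[[-0.0036,-0.0322,0],-0.1,0.1],[[-0.0004,-0.0324,0],-0.1,0.1],[[0.0028,-0.0323,0],-0.1,0.1],[[0.006,-0.0318,0],-0.1,0.1],[[0.0091,-0.0311,0],-0.1,0.1]]}}

```text
t: 6.12
position: [0.5192, -0.1127, 0.185]
ee_rot: [-0.0, 0.984, 0.176, -0.001]
contact_force: [0.0, 1.0, -1.4]
grip_width: 0.0156
finger_force: 36.0
```

>>> {"op": "arm_command", "data": {"series": [[[0.0121,-0.03,0],-0.1,0.1],[[0.015,-0.0287,0],-0.1,0.1],[[0.0178,-0.027,0],-0.1,0.1],[[0.0203,-0.0251,0],-0.1,0.1],[[0.0227,-0.0229,0],-0.1,0.1]]}}

```text
t: 6.53
position: [0.5244, 0.0487, 0.185]
ee_rot: [-0.0, 0.91, 0.414, -0.001]
contact_force: [0.3, 0.3, -1.1]
grip_width: 0.0155
finger_force: 36.0
```

>>> {"op": "arm_command", "data": {"series": [[[0.0249,-0.0206,0],-0.1,0.1],[[0.0268,-0.018,0],-0.1,0.1],[[0.0285,-0.0153,0],-0.1,0.1],[[0.0299,-0.0124,0],-0.1,0.1],[[0.031,-0.0095,0],-0.093,0.1]]}}

```text
t: 6.95
position: [0.529, 0.2102, 0.1847]
ee_rot: [-0.0, 0.781, 0.624, -0.001]
contact_force: [1.3, 0.7, -1.4]
grip_width: 0.0159
finger_force: 36.0
```

>>> {"op": "arm_command", "data": {"series": [[[0,0,0.01],0,0.1],[[0,0,0.01],0,0.1],[[0,0,0],0,0.1],[[0,0,0],0,0.1]]}}

```text
t: 7.28
position: [0.5292, 0.2068, 0.1647]
ee_rot: [0.0, 0.784, 0.621, -0.002]
contact_force: [0.5, -0.5, -1.2]
grip_width: 0.0158
finger_force: 36.0
```

Run:
```python
from h import *
im,d,P,cal=cloud("wrist"); cv2.imwrite("pics/w4.png",im); np.savez("w4.npz",im=im,d=d,P=P); json.dump({k:np.array(v).tolist() for k,v in cal.items()},open("w4.json","w"))
a=[]
for _ in range(4): arm.capture("side"); s=arm.read_state(); a.append(np.r_[s["position"],s["contact_force"]])
print(np.round(a,4))
plan([.5277,.2103,.132],-13.1,2)
```

```text
[[ 0.5302  0.2073  0.1662 -0.4024  0.0111 -0.535 ]
 [ 0.5304  0.2076  0.1667  0.3105  0.1199 -1.5661]
 [ 0.5304  0.2079  0.1669 -0.2439  1.3655 -1.8532]
 [ 0.5304  0.2082  0.167   0.6699  0.0927 -0.5653]]
from [0.5304 0.2082 0.167 ] -13.16 tilt [ 1.e-03  6.e-04 -1.e+00] F [ 0.67  0.09 -0.57] t 7.53
[[0.0007,-0.0015,0.0175],-0.0005,O]
[[0.0007,-0.0015,0.0175],-0.0005,O]
```

View pics/w4.png

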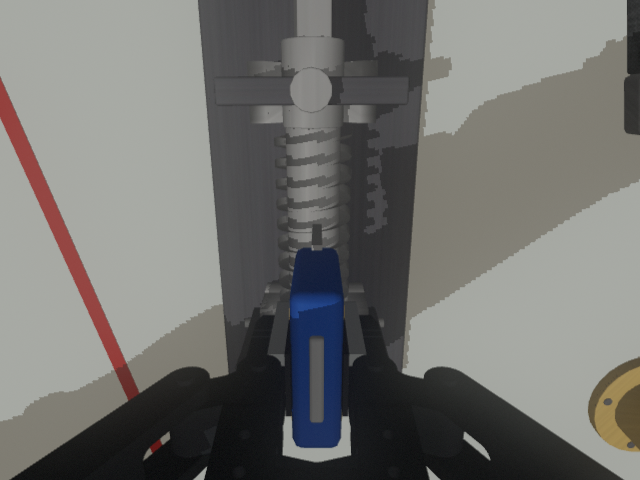

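The leaf is held upright over the thread: plate end at (317,235), spindle centre column ~314.5. I'll measure that small sideways offset.

Run:
```python
from h import *
z=np.load("w4.npz"); im,d,P=z["im"],z["d"],z["P"]; cal=json.load(open("w4.json"))
C=np.array(cal["position"]); a=np.radians(-13.1+180*0); ty=np.array([np.cos(a),np.sin(a),0])
V=(P-C)@ty   # lateral, metres from the camera along tool y
Z=P[...,2]
r=[]
for row in range(130,225,5):
    m=(Z[row]>.0695)&(Z[row]<.095)&(abs(V[row])<.03)
    if m.sum()>10: r.append((row,m.sum(),1e3*(V[row][m].min()+V[row][m].max())/2, 1e3*np.ptp(V[row][m])))
r=np.array(r); print(np.round(r,2)); print("spindle mid",np.median(r[:,2]))
hsv=cv2.cvtColor(im,cv2.COLOR_BGR2HSV); b=(cv2.inRange(hsv,(105,120,40),(130,255,255))>0)
for row in (300,340,380,420):
    v=V[row][b[row]]; print("handle",row,np.round(1e3*np.nanmin(v),2),np.round(1e3*np.nanmax(v),2),np.where(b[row])[0][[0,-1]])
s=arm.read_state(); print("tcp",1e3*(s["position"]-C)@ty,np.round(s["position"],4))
```

```text
[[130.    47.    -3.13  25.01]
 [135.    48.    -2.86  25.55]
 [140.    48.    -2.07  26.17]
 [145.    48.    -2.9   25.82]
 [150.    46.    -2.63  25.38]
 [155.    45.    -2.62  24.29]
 [160.    50.    -0.24  31.57]
 [165.    45.    -2.95  25.06]
 [170.    46.    -2.94  25.11]
 [175.    47.    -2.71  25.85]
 [180.    45.    -2.7   24.79]
 [185.    48.    -2.65  26.27]
 [190.    44.    -3.08  25.56]
 [195.    44.    -2.45  24.43]
 [200.    44.    -2.51  24.56]
 [205.    50.    -1.46  27.88]
 [210.    46.    -5.08  29.83]
 [215.    45.    -2.84  25.43]
 [220.    44.    -2.55  24.94]]
spindle mid -2.701521152267507
handle 300 -8.21 7.28 [290 343]
handle 340 -8.47 7.18 [290 342]
handle 380 -8.14 7.04 [292 341]
handle 420 -8.16 6.91 [293 340]
tcp 0.28888239791134396 [0.5304 0.2082 0.167 ]
```

>>> {"op": "arm_command", "data": {"series": [[[0.001,-0.0024,0.012],0,0.1],[[0,0,0.012],0,0.1],[[0,0,0.009],0,0.1],[[0,0,0],0,0.1],[[0,0,0],0,0.1]]}}

```text
t: 7.95
position: [0.5269, 0.2101, 0.132]
ee_rot: [-0.0, 0.783, 0.622, -0.001]
contact_force: [-0.4, -1.4, -1.2]
grip_width: 0.0155
finger_force: 36.0
```

>>> {"op": "arm_command", "data": {"series": [[[0,0,0.002],0,0.1],[[0,0,0.002],0,0.1],[[0,0,0],0,0.1],[[0,0,0],0,0.1]]}}

```text
t: 8.28
position: [0.5279, 0.2106, 0.1295]
ee_rot: [0.0, 0.783, 0.622, 0.0]
contact_force: [-0.1, 0.2, -1.7]
grip_width: 0.0155
finger_force: 36.0
```

>>> {"op": "arm_command", "data": {"series": [[[0,0,0.001],0,0.1],[[0,0,0.001],0,0.1],[[0,0,0],0,0.1],[[0,0,0],0,0.1]]}}

```text
t: 8.62
position: [0.5277, 0.2105, 0.1273]
ee_rot: [-0.0, 0.783, 0.622, 0.0]
contact_force: [-0.1, 0.7, -1.7]
grip_width: 0.0155
finger_force: 36.0
```

>>> {"op": "arm_command", "data": {"series": [[[0,0,0.001],0,0.1],[[0,0,0.001],0,0.1],[[0,0,0.001],0,0.1],[[0,0,0],0,0.1],[[0,0,0],0,0.1]]}}

```text
t: 9.03
position: [0.5277, 0.2105, 0.1242]
ee_rot: [-0.0, 0.783, 0.622, -0.0]
contact_force: [0.1, 0.2, -0.9]
grip_width: 0.0155
finger_force: 36.0
```

>>> {"op": "arm_command", "data": {"series": [[[0,0,0.0005],0,0.1],[[0,0,0.0005],0,0.1],[[0,0,0],0,0.1],[[0,0,0],0,0.1]]}}

```text
t: 9.37
position: [0.5277, 0.2105, 0.1233]
ee_rot: [-0.0, 0.783, 0.622, -0.0]
contact_force: [-0.3, -0.0, -1.4]
grip_width: 0.0158
finger_force: 36.0
```

>>> {"op": "arm_command", "data": {"series": [[[0,0,0.0005],0,0.1],[[0,0,0.0005],0,0.1],[[0,0,0],0,0.1],[[0,0,0],0,0.1]]}}

```text
t: 9.7
position: [0.5277, 0.2105, 0.1223]
ee_rot: [-0.0, 0.783, 0.622, 0.0]
contact_force: [0.0, -0.9, -1.1]
grip_width: 0.0155
finger_force: 36.0
```

>>> {"op": "arm_command", "data": {"series": [[[0,0,0.0005],0,0.1],[[0,0,0],0,0.1],[[0,0,0],0,0.1]]}}

```text
t: 9.95
position: [0.5278, 0.2105, 0.1219]
ee_rot: [0.0, 0.783, 0.622, 0.0]
contact_force: [1.0, 0.2, -0.8]
grip_width: 0.0153
finger_force: 36.1
```

>>> {"op": "arm_command", "data": {"series": [[[0,0,0.0004],0,0.1],[[0,0,0],0,0.1],[[0,0,0],0,0.1]]}}

```text
t: 10.2
position: [0.528, 0.2105, 0.1218]
ee_rot: [0.0, 0.783, 0.622, 0.0]
contact_force: [-0.4, 0.3, 0.3]
grip_width: 0.0156
finger_force: 36.4
```

Contact lands at the predicted riding height (0.1218). Feeling along now.

>>> {"op": "arm_command", "data": {"series": [[[0,0,0.0003],0,0.1],[[0,0,0],0,0.1],[[0.0005,0,0],0,0.1],[[0.0005,0,0],0,0.1],[[0,0,0],0,0.1]]}}

```text
t: 10.62
position: [0.5285, 0.2114, 0.1215]
ee_rot: [0.0, 0.783, 0.622, 0.0]
contact_force: [0.8, -0.7, 3.0]
grip_width: 0.0153
finger_force: 36.7
```

>>> {"op": "arm_command", "data": {"series": [[[0.0005,0,0],0,0.1],[[0,0,0],0,0.1],[[0.0005,0,0],0,0.1],[[0,0,0],0,0.1]]}}

```text
t: 10.95
position: [0.5274, 0.2127, 0.1203]
ee_rot: [-0.0, 0.783, 0.622, -0.001]
contact_force: [0.9, 0.5, -1.2]
grip_width: 0.0156
finger_force: 36.1
```

>>> {"op": "arm_command", "data": {"series": [[[0.0005,0,0],0,0.1],[[0.0005,0,0],0,0.1],[[0.0005,0,0.0003],0,0.1],[[0.0004,0,0.0003],0,0.1],[[0,0,0],0,0.1]]}}

```text
t: 11.37
position: [0.5285, 0.2144, 0.1204]
ee_rot: [-0.0, 0.783, 0.622, -0.0]
contact_force: [0.7, 0.5, -1.7]
grip_width: 0.0154
finger_force: 36.1
```

>>> {"op": "arm_command", "data": {"series": [[[0,0,0.0005],0,0.1],[[0,0,0.0005],0,0.1],[[0,0,0],0,0.1],[[0,0,0],0,0.1]]}}

```text
t: 11.7
position: [0.5286, 0.2142, 0.1195]
ee_rot: [0.0, 0.783, 0.622, -0.0]
contact_force: [-0.1, 0.1, -2.4]
grip_width: 0.0156
finger_force: 36.1
```

>>> {"op": "arm_command", "data": {"series": [[[0,0,0.0005],0,0.1],[[0,0,0.0005],0,0.1],[[0,0,0],0,0.1],[[0,0,0],0,0.1]]}}

```text
t: 12.03
position: [0.5286, 0.2143, 0.1185]
ee_rot: [-0.0, 0.783, 0.622, -0.0]
contact_force: [-0.6, -0.6, -1.1]
grip_width: 0.0154
finger_force: 36.1
```

>>> {"op": "arm_command", "data": {"series": [[[0,0,0.0005],0,0.1],[[0,0,0.0005],0,0.1],[[0,0,0],0,0.1],[[0,0,0],0,0.1]]}}

```text
t: 12.37
position: [0.5286, 0.2143, 0.1175]
ee_rot: [-0.0, 0.783, 0.622, -0.0]
contact_force: [-0.8, 0.9, -2.6]
grip_width: 0.0153
finger_force: 36.1
```

>>> {"op": "arm_command", "data": {"series": [[[0,0,0.0004],0,0.1],[[0,0,0.0004],0,0.1],[[0,0,0],0,0.1],[[0,0,0],0,0.1]]}}

```text
t: 12.7
position: [0.5286, 0.2143, 0.1167]
ee_rot: [-0.0, 0.783, 0.622, 0.0]
contact_force: [-0.4, -0.8, -0.2]
grip_width: 0.0154
finger_force: 36.1
```

>>> {"op": "arm_command", "data": {"series": [[[0,0,0.0004],0,0.1],[[0,0,0],0,0.1],[[0,0,0],0,0.1]]}}

```text
t: 12.95
position: [0.5287, 0.2143, 0.1164]
ee_rot: [0.0, 0.783, 0.622, 0.0]
contact_force: [0.2, 0.1, -0.7]
grip_width: 0.0155
finger_force: 36.2
```

>>> {"op": "arm_command", "data": {"series": [[[0,0,0.0003],0,0.1],[[0,0,0],0,0.1],[[0,0,0],0,0.1]]}}

```text
t: 13.2
position: [0.5289, 0.2144, 0.1163]
ee_rot: [0.0, 0.783, 0.622, 0.0]
contact_force: [-0.0, 0.1, 1.3]
grip_width: 0.0159
finger_force: 36.5
```

Run:
```python
from h import *
a=[]
for _ in range(4): arm.capture("side"); s=arm.read_state(); a.append(np.r_[s["position"]*1e3,s["contact_force"],1000*rot(s["ee_rot"]).apply([0,0,1])[:2],s["moment"]])
print(np.round(a,2),np.round(np.mean(a,0),3))
im,d=arm.capture("side"); cv2.imwrite("pics/s2.png",cv2.resize(im[150:280,240:400],None,fx=4.5,fy=4.5,interpolation=cv2.INTER_CUBIC))
```

```text
[[ 5.2889e+02  2.1436e+02  1.1635e+02  5.9000e-01 -1.3000e-01  4.3000e-01
   6.4000e-01  3.2000e-01 -5.0000e-02  4.0000e-02  2.0000e-02]
 [ 5.2889e+02  2.1435e+02  1.1632e+02 -3.7000e-01  3.4000e-01  1.0300e+00
   6.3000e-01  2.9000e-01 -3.0000e-02  6.0000e-02  3.0000e-02]
 [ 5.2889e+02  2.1435e+02  1.1632e+02 -4.5000e-01 -1.4000e-01  1.8800e+00
   6.3000e-01  2.8000e-01 -1.3000e-01  3.0000e-02 -1.0000e-02]
 [ 5.2887e+02  2.1438e+02  1.1632e+02 -4.9000e-01 -6.0000e-01  1.4300e+00
   6.2000e-01  3.4000e-01 -6.0000e-02 -0.0000e+00  6.0000e-02]] [ 5.28885e+02  2.14362e+02  1.16327e+02 -1.82000e-01 -1.31000e-01
  1.19200e+00  6.31000e-01  3.10000e-01 -6.70000e-02  3.00000e-02
  2.50000e-02]
```

View pics/s2.png

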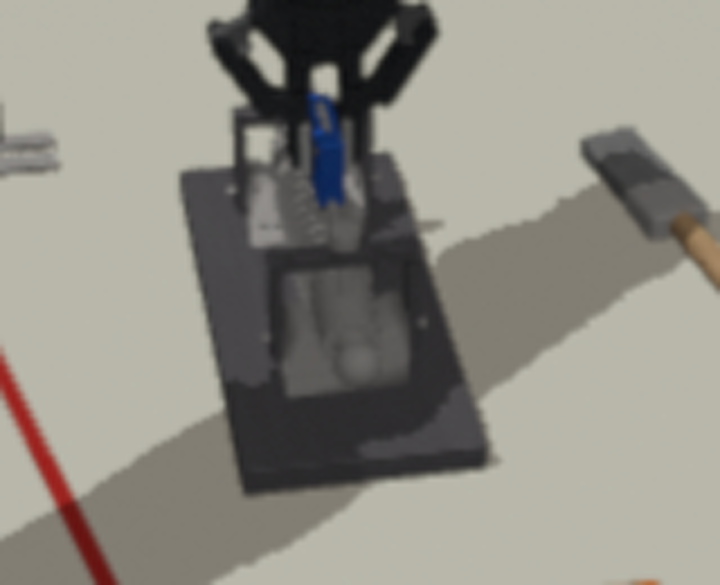

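The side crop shows the blue leaf upright on the thread between the clamps (330,150). The TCP is 5.5 mm below riding height and the net push is about 2.7 N, so it is home. Holding with a touch more pressure.

>>> {"op": "arm_command", "data": {"series": [[[0,0,0.0001],0,0.1],[[0,0,0],0,0.1],[[0,0,0],0,0.1],[[0,0,0],0,0.1],[[0,0,0],0,0.1]]}}

```text
t: 13.87
position: [0.5289, 0.2143, 0.1163]
ee_rot: [0.0, 0.783, 0.622, 0.0]
contact_force: [-0.3, -0.6, 4.4]
grip_width: 0.0153
finger_force: 36.7
```

>>> {"op": "arm_command", "data": {"series": [[[0,0,0],0,0.1],[[0,0,0],0,0.1],[[0,0,0],0,0.1],[[0,0,0],0,0.1],[[0,0,0],0,0.1]]}}

```text
t: 14.28
position: [0.5289, 0.2144, 0.1163]
ee_rot: [0.0, 0.783, 0.622, 0.0]
contact_force: [-0.1, -0.1, 5.3]
grip_width: 0.0156
finger_force: 36.8
```

>>> {"op": "arm_command", "data": {"series": [[[0,0,0],0,0.1],[[0,0,0],0,0.1],[[0,0,0],0,0.1],[[0,0,0],0,0.1],[[0,0,0],0,0.1]]}}

```text
t: 14.7
position: [0.5289, 0.2144, 0.1162]
ee_rot: [0.0, 0.783, 0.622, 0.0]
contact_force: [-0.7, -0.2, 4.3]
grip_width: 0.0157
finger_force: 36.8
```

>>> {"op": "arm_command", "data": {"series": [[[0,0,0],0,0.1],[[0,0,0],0,0.1],[[0,0,0],0,0.1],[[0,0,0],0,0.1],[[0,0,0],0,0.1]]}}

```text
t: 15.12
position: [0.5289, 0.2144, 0.1162]
ee_rot: [0.0, 0.783, 0.622, 0.0]
contact_force: [-0.2, -0.1, 6.5]
grip_width: 0.0153
finger_force: 36.8
```

>>> {"op": "arm_command", "data": {"series": [[[0,0,0],0,0.1],[[0,0,0],0,0.1],[[0,0,0],0,0.1],[[0,0,0],0,0.1],[[0,0,0],0,0.1]]}}

```text
t: 15.53
position: [0.5289, 0.2143, 0.1163]
ee_rot: [0.0, 0.783, 0.622, 0.0]
contact_force: [0.2, 0.6, 5.2]
grip_width: 0.0159
finger_force: 36.8
```

>>> {"op": "arm_command", "data": {"series": [[[0,0,0],0,0.1],[[0,0,0],0,0.1],[[0,0,0],0,0.1],[[0,0,0],0,0.1],[[0,0,0],0,0.1]]}}

```text
t: 15.95
position: [0.5289, 0.2144, 0.1163]
ee_rot: [0.0, 0.783, 0.622, 0.0]
contact_force: [-0.3, -0.5, 4.8]
grip_width: 0.0153
finger_force: 36.8
```

>>> {"op": "arm_command", "data": {"series": [[[0,0,0],0,0.1],[[0,0,0],0,0.1],[[0,0,-0.001],0,0.1],[[0,0,-0.004],0,0.1],[[0,0,-0.008],0,0.1]]}}

```text
t: 16.37
position: [0.527, 0.2138, 0.1273]
ee_rot: [-0.0, 0.783, 0.622, -0.002]
contact_force: [-0.3, -0.2, -1.6]
grip_width: 0.0154
finger_force: 36.1
```

>>> {"op": "arm_command", "data": {"series": [[[0,0,-0.015],0,0.1],[[0,0,-0.02],0,0.1],[[0,0,-0.02],0,0.1],[[0,0,0],0,0.1],[[0,0,0],0,0.1]]}}

```text
t: 16.78
position: [0.5291, 0.2146, 0.1849]
ee_rot: [0.0, 0.783, 0.622, 0.001]
contact_force: [0.1, -0.8, -3.1]
grip_width: 0.0152
finger_force: 36.1
```

Run:
```python
from h import *
arm.capture("side"); plan([.5145,-.2763,.184],-98.61,15)
```

```text
from [0.5282 0.2143 0.1835] -13.06 tilt [-5.e-04 -0.e+00 -1.e+00] F [ 0.24 -0.04 -0.9 ] t 16.83
[[-0.0321,0.0065,-0.0000],0.0995,O]
[[-0.0313,0.0096,-0.0000],0.0995,O]
[[-0.0301,0.0127,-0.0000],0.0995,O]
[[-0.0287,0.0156,-0.0000],0.0995,O]
[[-0.0270,0.0184,-0.0000],0.0995,O]
[[-0.0251,0.0210,-0.0000],0.0995,O]
[[-0.0229,0.0234,-0.0000],0.0995,O]
[[-0.0204,0.0256,-0.0000],0.0995,O]
[[-0.0178,0.0275,-0.0000],0.0995,O]
[[-0.0150,0.0291,-0.0000],0.0995,O]
[[-0.0120,0.0304,-0.0000],0.0995,O]
[[-0.0089,0.0315,-0.0000],0.0995,O]
[[-0.0057,0.0322,-0.0000],0.0995,O]
[[-0.0025,0.0326,-0.0000],0.0995,O]
[[0.0007,0.0327,-0.0000],0.0995,O]
```

Held for over 2 s at 4–6 N. Returning to the stand.

>>> {"op": "arm_command", "data": {"series": [[[-0.0321,0.0065,0],0.0995,0.1],[[-0.0313,0.0096,0],0.0995,0.1],[[-0.0301,0.0127,0],0.0995,0.1],[[-0.0287,0.0156,0],0.0995,0.1],[[-0.027,0.0184,0],0.0995,0.1]]}}

```text
t: 17.25
position: [0.5225, 0.0492, 0.1822]
ee_rot: [-0.0, 0.913, 0.408, -0.002]
contact_force: [1.2, -0.8, -1.1]
grip_width: 0.0154
finger_force: 36.0
```

>>> {"op": "arm_command", "data": {"series": [[[-0.0251,0.021,0],0.0995,0.1],[[-0.0229,0.0234,0],0.0995,0.1],[[-0.0204,0.0256,0],0.0995,0.1],[[-0.0178,0.0275,0],0.0995,0.1],[[-0.015,0.0291,0],0.0995,0.1]]}}

```text
t: 17.67
position: [0.5179, -0.114, 0.1824]
ee_rot: [-0.0, 0.985, 0.171, -0.001]
contact_force: [0.2, -0.1, -0.3]
grip_width: 0.0156
finger_force: 36.0
```

>>> {"op": "arm_command", "data": {"series": [[[-0.012,0.0304,0],0.0995,0.1],[[-0.0089,0.0315,0],0.0995,0.1],[[-0.0057,0.0322,0],0.0995,0.1],[[-0.0025,0.0326,0],0.0995,0.1],[[0.0007,0.0327,0],0.0995,0.1]]}}

```text
t: 18.08
position: [0.5137, -0.2771, 0.1823]
ee_rot: [-0.0, 0.997, -0.077, -0.001]
contact_force: [-0.4, -0.2, -1.7]
grip_width: 0.0156
finger_force: 36.0
```

>>> {"op": "arm_command", "data": {"series": [[[0,0,0.025],0,0.1],[[0,0,0.025],0,0.1],[[0,0,0.025],0,0.1],[[0,0,0.015],0,0.1],[[0,0,0],0,0.1]]}}

```text
t: 18.5
position: [0.5112, -0.2743, 0.0887]
ee_rot: [-0.001, 0.997, -0.075, -0.005]
contact_force: [0.1, 0.2, -1.9]
grip_width: 0.0154
finger_force: 36.0
```

>>> {"op": "arm_command", "data": {"series": [[[0,0,0],0,0.1],[[0,0,0],0,0.1],[[0,0,0],0,0.1],[[0,0,0],0,0.1],[[0,0,0],0,0.1]]}}

```text
t: 18.92
position: [0.5155, -0.2764, 0.0949]
ee_rot: [0.0, 0.997, -0.075, 0.001]
contact_force: [-0.4, -0.1, -0.6]
grip_width: 0.0155
finger_force: 36.0
```

Run:
```python
from h import *
a=[]
for _ in range(6): arm.capture("side"); s=arm.read_state(); a.append(s["position"])
im,d,P,cal=cloud("wrist"); cv2.imwrite("pics/w5.png",im)
print(np.round(a,4)); plan([.5145,-.2763,.088],-98.61,1)
```

```text
[[ 0.5154 -0.2764  0.0947]
 [ 0.5153 -0.2763  0.0946]
 [ 0.5152 -0.2762  0.0944]
 [ 0.5151 -0.2762  0.0942]
 [ 0.515  -0.2762  0.0941]
 [ 0.515  -0.2762  0.094 ]]
from [ 0.5149 -0.2762  0.094 ] -98.57 tilt [ 2.e-04  1.e-04 -1.e+00] F [-0.97 -0.5  -1.93] t 19.27
[[-0.0004,0.0002,0.0060],0.0006,O]
```

View pics/w5.png

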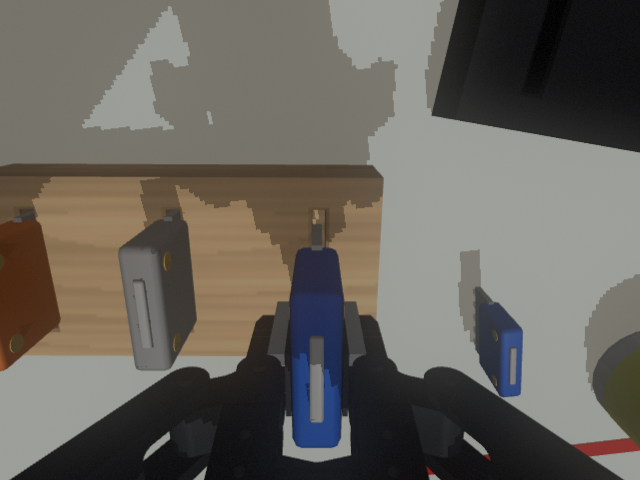

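The leaf end (317,240) is in line with its slot (319,215), and the pose is within 0.5 mm of where it was taken. Lowering.

>>> {"op": "arm_command", "data": {"series": [[[-0.0003,0,0.004],0,0.1],[[0,0,0.004],0,0.1],[[0,0,0.003],0,0.1],[[0,0,0],0,0.1],[[0,0,0],0,0.1]]}}

```text
t: 19.68
position: [0.5143, -0.2761, 0.0825]
ee_rot: [-0.0, 0.997, -0.075, -0.0]
contact_force: [-0.7, -0.2, -1.0]
grip_width: 0.0156
finger_force: 36.1
```

>>> {"op": "arm_command", "data": {"series": [[[0,0,0.002],0,0.1],[[0,0,0.002],0,0.1],[[0,0,0.002],0,0.1],[[0,0,0.002],0,0.1],[[0,0,0],0,0.1]]}}

```text
t: 20.1
position: [0.5143, -0.276, 0.0744]
ee_rot: [-0.0, 0.997, -0.075, -0.0]
contact_force: [0.1, -0.4, -1.1]
grip_width: 0.0152
finger_force: 36.1
```

Tips are about 5 mm below the stand's top and moving freely; continuing down.

>>> {"op": "arm_command", "data": {"series": [[[0,0,0.003],0,0.1],[[0,0,0.003],0,0.1],[[0,0,0.003],0,0.1],[[0,0,0.003],0,0.1],[[0,0,0],0,0.1]]}}

```text
t: 20.52
position: [0.5141, -0.2759, 0.0621]
ee_rot: [-0.0, 0.997, -0.075, -0.001]
contact_force: [-0.7, 0.1, -0.8]
grip_width: 0.0159
finger_force: 36.1
```

>>> {"op": "arm_command", "data": {"series": [[[0,0,0.003],0,0.1],[[0,0,0.002],0,0.1],[[0,0,0.002],0,0.1],[[0,0,0],0,0.1],[[0,0,0],0,0.1]]}}

```text
t: 20.93
position: [0.5145, -0.2761, 0.0558]
ee_rot: [-0.0, 0.997, -0.075, -0.0]
contact_force: [0.2, -0.3, -1.7]
grip_width: 0.0155
finger_force: 36.1
```

>>> {"op": "arm_command", "data": {"series": [[[0,0,0.001],0,0.1],[[0,0,0.001],0,0.1],[[0,0,0],0,0.1],[[0,0,0],0,0.1]]}}

```text
t: 21.27
position: [0.5146, -0.2762, 0.0539]
ee_rot: [-0.0, 0.997, -0.075, -0.0]
contact_force: [-0.0, -0.1, -1.8]
grip_width: 0.0152
finger_force: 36.1
```

>>> {"op": "arm_command", "data": {"series": [[[0,0,0.0008],0,0.1],[[0,0,0.0006],0,0.1],[[0,0,0],0,0.1],[[0,0,0],0,0.1]]}}

```text
t: 21.6
position: [0.5146, -0.2762, 0.0525]
ee_rot: [-0.0, 0.997, -0.075, -0.0]
contact_force: [-0.5, -0.5, -1.6]
grip_width: 0.0156
finger_force: 36.1
```

>>> {"op": "arm_command", "data": {"series": [[[0,0,0.0004],0,0.1],[[0,0,0.0003],0,0.1],[[0,0,0],0,0.1],[[0,0,0],0,0.1]]}}

```text
t: 21.93
position: [0.5146, -0.2762, 0.0519]
ee_rot: [-0.0, 0.997, -0.075, 0.0]
contact_force: [-0.3, 0.0, -0.3]
grip_width: 0.0155
finger_force: 36.1
```

Contact with the stand at 0.0519. Press slightly, then release to a narrow opening and withdraw.

>>> {"op": "arm_command", "data": {"series": [[[0,0,0.0002],0,0.1],[[0,0,0],0,0.1],[[0,0,0],0,0.25],[[0,0,0],0,0.35],[[0,0,0],0,0.45]]}}

```text
t: 22.35
position: [0.5147, -0.2763, 0.0517]
ee_rot: [0.0, 0.997, -0.075, 0.0]
contact_force: [-0.0, -0.4, -0.4]
grip_width: 0.0385
finger_force: 0.0
```

>>> {"op": "arm_command", "data": {"series": [[[0,0,0],0,0.5],[[0,0,0],0,0.5],[[0,0,-0.004],0,0.5],[[0,0,-0.01],0,0.5],[[0,0,-0.02],0,0.5]]}}

```text
t: 22.77
position: [0.5132, -0.2755, 0.0847]
ee_rot: [-0.0, 0.997, -0.075, -0.002]
contact_force: [-0.6, 1.0, 1.0]
grip_width: 0.0428
finger_force: 0.0
```

>>> {"op": "arm_command", "data": {"series": [[[0,0,-0.03],0,0.5],[[0,0,-0.03],0,0.5],[[0,0,-0.03],0,0.5],[[0,0,-0.025],0,0.5],[[0,0,0],0,0.5]]}}

```text
t: 23.18
position: [0.5172, -0.2784, 0.2073]
ee_rot: [0.001, 0.997, -0.075, 0.005]
contact_force: [0.9, -1.2, 0.6]
grip_width: 0.043
finger_force: 0.0
```

>>> {"op": "arm_command", "data": {"series": [[[0,0,0],0,0.5],[[0,0,0],0,0.5],[[0,0,0],0,0.5],[[0,0,0],0,0.5],[[0,0,0],0,0.5]]}}

```text
t: 23.6
position: [0.514, -0.2759, 0.1996]
ee_rot: [-0.0, 0.997, -0.075, -0.001]
contact_force: [0.1, -0.2, -0.7]
grip_width: 0.0429
finger_force: 0.0
```

Run:
```python
from h import *
im,d,P,cal=cloud("wrist"); cv2.imwrite("pics/w6.png",im)
hsv=cv2.cvtColor(im,cv2.COLOR_BGR2HSV); b=cv2.inRange(hsv,(105,120,40),(130,255,255)); b[:,380:]=0
m=(b>0)&(P[...,2]>.078); print("top z",np.percentile(P[m][:,2],[5,50,95]))
cs,_=cv2.findContours(cv2.morphologyEx((m*255).astype(np.uint8),cv2.MORPH_CLOSE,np.ones((9,9))),0,2); k=max(cs,key=cv2.contourArea)
print(cv2.minAreaRect(cast(k[:,0],cal,.086)[:,:2].astype(np.float32)), arm.read_state()["t"])
```

```text
top z [0.08401752 0.08522349 0.08642091]
((0.5152904987335205, -0.27693918347358704), (0.013927167281508446, 0.05314022675156593), 80.90367889404297) 23.65
```

View pics/w6.png

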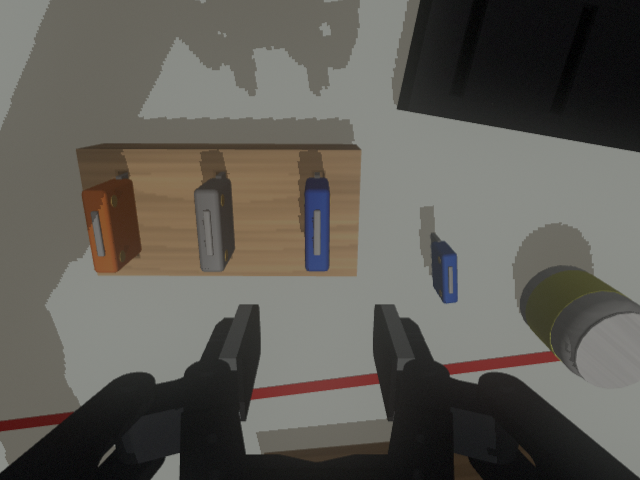

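The blue leaf is back in its slot at (317,224), upright, with its top at the original height. Nothing else has moved.

```bash
python3 -c "
from cell import arm
print(arm.finish_job())"
```

```text
the job is handed in; nothing more can be done
None
```

The 12 mm leaf dropped fully home in the thread and was held there for over two seconds at about 6–8 N. It is back upright and fully down in its own slot, nothing else moved, and the job was handed in at about 24 s.

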